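# Click a filter holder home in the microscope lamp unit

## Robot

A 6-joint arm with a two-finger parallel gripper is mounted at the origin on the work surface. World frame = base frame: x ahead of the robot, y to its left, z up, the work surface at z = 0. Lengths are in mm, angles in rad, forces in N, time in s.
With the tool pointing down it reaches from about 400 to 825 mm from the base axis. Payload 7 kg.
Tool frame: the origin (TCP) lies at the very end of the fingers, on their centre line; the grasp point (between the pads) lies 19 mm behind it; x points along the fingers, y is the direction in which the jaws open and shut, and the axes are right-handed (so a half turn about x gives the same grasp; the last joint's range is limited). The gripper opens to 85 mm and grips with 20 to 120 N. Pads are 22 mm wide; open, the fingers measure 114 mm over their backs; the gripper's body (76 mm by 85 mm) begins 54 mm behind the grasp point. The pads swing forward as they close: fully open they stand 13 mm farther back than shut.
Start: joints at [0.288, 0.359, 0.012, 0, -1.224, -0.288], TCP at [674.978, -0.019, 231.302] pointing down, gripper open.
Joint ranges: [-3.07, 3.07], [-1.43, 2.12], [-1.02, 1.25], [-3.03, 1.67], [-3.05, -0], [-3.03, 3.03]. Speed limits (rad/s): [2.39, 2.39, 3.01, 3.14, 3.14, 3.14].

## Interface

Orientations are given as [roll, pitch, yaw] about the fixed x, y, z axes, in that order (R = Rz(yaw) Ry(pitch) Rx(roll)).
In Python, from rig import monitor, eyes, r gives the robot as it stands. The module is installed in compiled form; this text tells all that it offers.
- The arm moves only by the tool drive_tool, never from a script. Its argument "steps" is a list of rows, each a list of 5 numbers: the closure, from -1 (fully open) to 1 (shut), so that 0 is half open, then the shift along the world's x, y, z in m, then the turn about the world's z in rad. In form: [[fingers, tx, ty, tz, yaw], ...]. A call has 1 to 12 rows; each row shifts and turns the pose as measured when the row begins; what a row does not reach is not made up. A row lasts 1/8 s, in which the tool goes at most 62.5 mm and 10.7 degrees, less where a joint would pass 70% of its speed; a pose out of reach is approached as far as the arm can. A call is refused whole if a number of a shift passes 0.0625 or a number of a turn 0.188, either way. A call with a gripper value outside its range is refused whole. The fingers move at their own pace and stop on an object; the grip force is fixed at half the most. Time passes only in rows, so rows that do not move let the fingers close. It gives the time, the measured TCP pose, the force and the opening at its end, in the units of the state.
- monitor.read_state(): the state, without advancing time (a new reading comes with each control period).
- eyes.capture(name): name is "scene" or "side" or "wrist"; returns the picture (480x640x3 uint8, blue, green, red); there is no depth.
- eyes.camera_info(name): a dict with "K" (3x3 intrinsics, pixels), "position" and "attitude" of the camera in the world. Camera axes: x right, y up, looking along -z (the intrinsics and any distortion apply to the point x, -y, -z); pixel columns grow to the right and rows downward; lengths in mm; the calibration is good to about 2 mm. A picture is of the moment at which its call begins: read the wrist's pose just before it. camera_info takes no time and is no camera call; for the wrist camera it gives the pose at the moment of the call.
- r.close_job(): hands the job in, once; it reports no verdict.
The state is a dict: "time_s": time; "joints": joint angles; "qd": joint speeds; "joint_torque": joint torques, N m; "position": TCP position; "tcp_rot": TCP orientation; "wrist_force": force on the tool from outside, world axes, zero at the start; "torque": the same for the moment, N m; "gripper_width": finger opening in mm.
Only numpy, scipy, OpenCV 4.12 (cv2) and the standard library are available. Lean on these libraries where they do the work, as an engineer would, in place of code of your own. Each camera call takes 0.05 s, during which the arm holds its last target.

## Task

Slide the dust shutter on top of the white lamp unit fully open by its upright fin, then take the filter holder with the narrow neck from the wooden stand and push it straight down into the uncovered slot, past the sprung side ball, until you feel it click and sit fully home. Press gently, no harder than it takes, because the depth of the seat cannot be seen and the glass must not be rammed against it; then let go, leaving the shutter open and the other holder in its stand, with everything else undisturbed.

Things in the scene. Friction and masses are not known exactly. Their poses are not given: they have to be found in the camera images.
- lamp_unit: White lamp unit fixed to the desk, 110 (x) by 180 (y) by 100 mm high; origin at the centre of its underside. Shutter and slot on its flat top, a black lens port on its +y end. Inside, 16.5 mm above the seat, a sprung 10 mm ball sticks 3.5 mm out of the slot's +y end wall: pushing past it takes 5 to 12 N, 3 to 8 N of drag follow, then a drop as it clicks into the notch and the rigid seat is met.
- slot_mouth (a point): Centre of the slot's mouth, level with the lamp unit's top (35 mm from its centre to +y); axes as the unit's. Vertical slot 14 mm (x) by 46 mm (y); at its top, lead-in slopes 8 mm high widen it by 6 mm all round. Its floor, the seat, is 30 to 48 mm down, differs each time, cannot be seen and must be felt; short of it a holder stays up, gripped by the ball. Never press harder than 32 N.
- shutter (a joint): Dust shutter, m: 0 = slot covered, 0.066 = fully open at its stop (open from 0.058). It slides towards the lamp unit's -y with about 1.5 N of friction and stays where it is left. Grey plate 38 (x) by 58 (y) by 4 mm on the unit's top, between thin rails 7 mm high at x = +-21.5 mm.
- shutter_fin (a point): Centre of the shutter's upright fin: 30 mm wide (lamp unit's x), 10 mm thick (y), 30 mm high, from the plate's top 104.5 mm above the desk to 134.5 mm. Moves with the shutter. Can be pinched from above across its 10 mm, or pushed. Axes as the lamp unit's.
- filter_center (a point): Centre (half-way up) of the holder to load: flat, upright, aluminium, 104 mm high, round glass window. Lower 60 mm: frame 44 mm wide (y), 12 mm thick (x), the foot tapered over its lowest 6 mm, a notch 9 mm high and 3 mm deep at 12 to 21 mm above the foot in both narrow edges, so it fits either way round. Foot 52 mm below this point. z up. 0.075 to 0.135 kg.
- filter_neck (a point): Place to grip that holder: on its narrow neck, 24 mm wide (y) by 12 mm thick (x), 40 mm high, gripped across its 12 mm. This point is 36 mm above the holder's centre and 16 mm below its top. Under the neck, from 28 to 24 mm below this point, a collar 26 mm (x) by 44 mm (y) sticks out under the fingertips; fully home it stands 12 to 30 mm above the mouth.
- spare_center (a point): Centre of the other holder, to be left in the stand: the same but for its neck, which is as wide as its frame (44 mm along y), not narrow.
- stand: Dark wooden stand fixed to the desk, 50 mm (x) by 140 mm (y) by 30 mm high, origin at the centre of its underside; two wells 15 by 47 mm and 22 mm deep, at y = -33 and +33 mm, hold the holders upright with their thickness along the stand's x; which holder is in which well varies.
- objective: Loose steel microscope objective, upright, 25 mm across, 45 mm high, origin at its foot. Leave alone.
- eyepiece: Loose black eyepiece, upright, 33 mm across, 50 mm high, origin at its foot. Leave alone.
- mug: White mug, 80 mm across, 90 mm high, origin at its foot. Leave alone.
- dish: Shallow glass dish, 90 mm across, 16 mm high, origin at its foot. Leave alone.
- marker: Marker pen lying on the desk, 120 mm long, 16 mm thick. Leave alone.
Not all that is in view belongs to the job. Leave any pink look-alike of the lamp_unit alone.

How it is judged:
By the outcome, as a careful person would: the job done as asked, in the order asked, and still so for the second after the job is handed in, with the robot touching nothing.
It also fails if it takes over 64 s, if anything falls off the work surface, if the arm or the gripper's body presses on something with over 40 N, if the wrist force passes 120 N, or if a joint passes its speed limit or range.

## Working session

There is one attempt and no reset: what is moved stays moved. The work goes in short steps, Python scripts to look and compute and a tool call to move; the robot and the scene stay as the last step left them, time stands still between calls to the robot, and variables do not carry over. Pictures are saved under pics/ and viewed, and the job is handed in when it is done.

Besides the shell and the picture viewer there is one more tool, called after "Call:" as name(argument=value, ...), one argument or row to a line, values as JSON. drive_tool: Moves the arm, as the interface text tells. Its arguments: {"type":"object","properties":{"steps":{"type":"array","items":{"type":"array","items":{"type":"number"}}}},"required":["steps"]}

```bash
mkdir -p pics
cat > h.py <<'E'
import numpy as np, cv2
from rig import monitor, eyes, r
E
python3 - <<'E'
from h import *
print(monitor.read_state())
for n in ["scene","side","wrist"]:
    i=eyes.camera_info(n); print(n,i)
    cv2.imwrite(f"pics/{n}0.png",eyes.capture(n))
E
```

```text
{'time_s': 0.0, 'joints': array([ 2.88090107e-01,  3.59377999e-01,  1.10613484e-02, -3.23995890e-04,
       -1.22409949e+00, -2.88130705e-01]), 'qd': array([ 0.00028963, -0.0003409 , -0.00035616, -0.00063313,  0.00119497,
       -0.00042731]), 'joint_torque': array([ 2.55543900e-04, -5.83324420e+01,  2.93422562e+01,  6.93659976e+00,
       -6.00149287e-03, -1.14765509e-06]), 'position': array([ 6.74522281e+02, -4.16306756e-02,  2.30375224e+02]), 'tcp_rot': array([ 1.67308928,  1.56914812, -3.03945064]), 'wrist_force': array([ 0.19858949, -0.79222773, -0.30249179]), 'torque': array([-0.00874925,  0.01347615, -0.00152684]), 'gripper_width': 85.49998818015185}
scene {'K': array([[460.6286427 ,   0.        , 326.06107663],
       [  0.        , 460.6286427 , 240.8417854 ],
       [  0.        ,   0.        ,   1.        ]]), 'position': array([1084.46061796,  798.69437239,  842.36683728]), 'attitude': array([ 0.98615031, -0.01485187,  2.64418951])}
side {'K': array([[616.7012465 ,   0.        , 324.23378538],
       [  0.        , 616.7012465 , 236.83106655],
       [  0.        ,   0.        ,   1.        ]]), 'position': array([ -72.09512279, 1071.38143809,  890.35980349]), 'attitude': array([ 1.04535463,  0.00471595, -2.68171385])}
wrist {'K': array([[339.90272789,   0.        , 319.10673492],
       [  0.        , 339.90272789, 240.59079943],
       [  0.        ,   0.        ,   1.        ]]), 'position': array([675.81071748, -82.94888176, 373.15144941]), 'attitude': array([-3.27143167e-01, -1.50417598e-03, -3.14136830e+00])}
```

View pics/scene0.png

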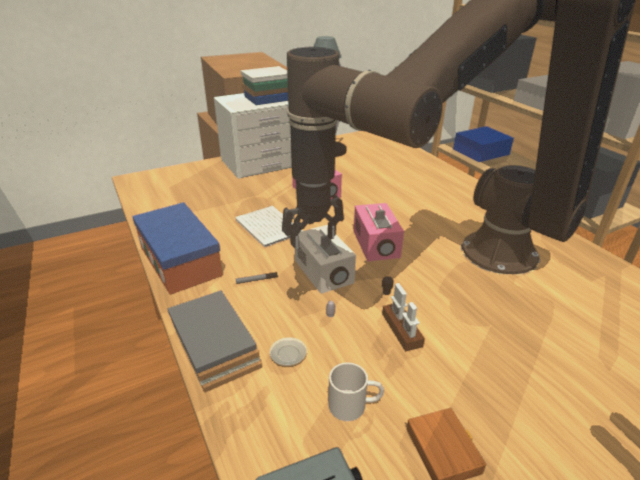

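View pics/side0.png

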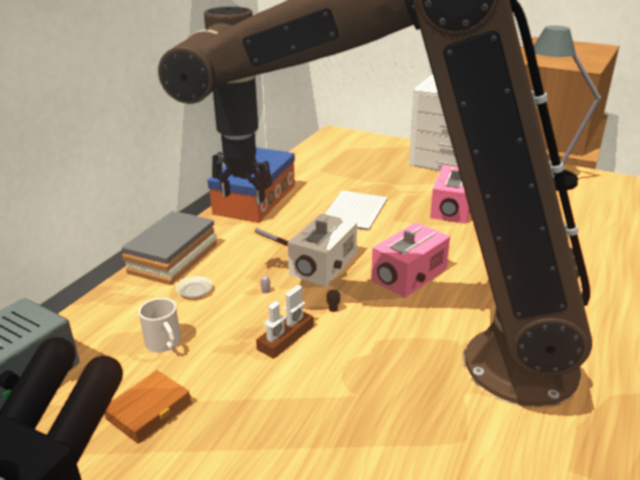

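View pics/wrist0.png

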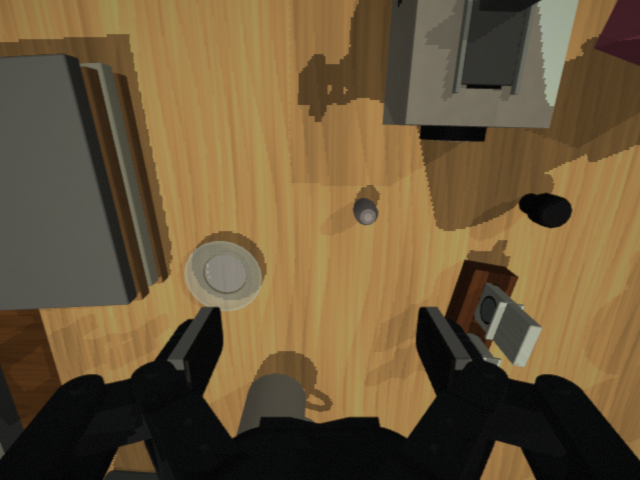

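```bash
cat >> h.py <<'E'
from scipy.spatial.transform import Rotation as Ro
def cam(i): return i["K"],np.array(i["position"]),Ro.from_euler('xyz',i["attitude"]).as_matrix()
def ray(i,uv):
    K,p,R=cam(i); a=np.linalg.inv(K)@[uv[0],uv[1],1]
    d=R@np.array([a[0],-a[1],-a[2]]); return p,d/np.linalg.norm(d)
def onz(i,uv,z):
    p,d=ray(i,uv); return p+d*(z-p[2])/d[2]
def proj(i,X):
    K,p,R=cam(i); c=R.T@(np.array(X)-p); q=K@[c[0],-c[1],-c[2]]; return q[:2]/q[2]
def tri(rs):
    A=sum(np.eye(3)-np.outer(d,d) for p,d in rs); b=sum((np.eye(3)-np.outer(d,d))@p for p,d in rs); return np.linalg.solve(A,b)
def crop(img,x0,y0,x1,y1,k,name):
    cv2.imwrite(name,cv2.resize(img[y0:y1,x0:x1],None,fx=k,fy=k,interpolation=cv2.INTER_CUBIC))
E
python3 - <<'E'
from h import *
a=cv2.imread('pics/scene0.png');crop(a,280,215,440,360,5,'pics/sc_c.png')
a=cv2.imread('pics/side0.png');crop(a,240,200,400,360,3.7,'pics/si_c.png')
i=eyes.camera_info('wrist')
# stand quick, lamp end corners at z=100
for uv in [(384,125),(552,128)]: print(onz(i,uv,100))
for uv in [(405,-0+5)]: print(onz(i,uv,100))
E
```

```text
[626.09284629 -83.14122218 100.        ]
[497.60193206 -81.00319286 100.        ]
[ 616.46366334 -161.25418342  100.        ]
```

View pics/sc_c.png

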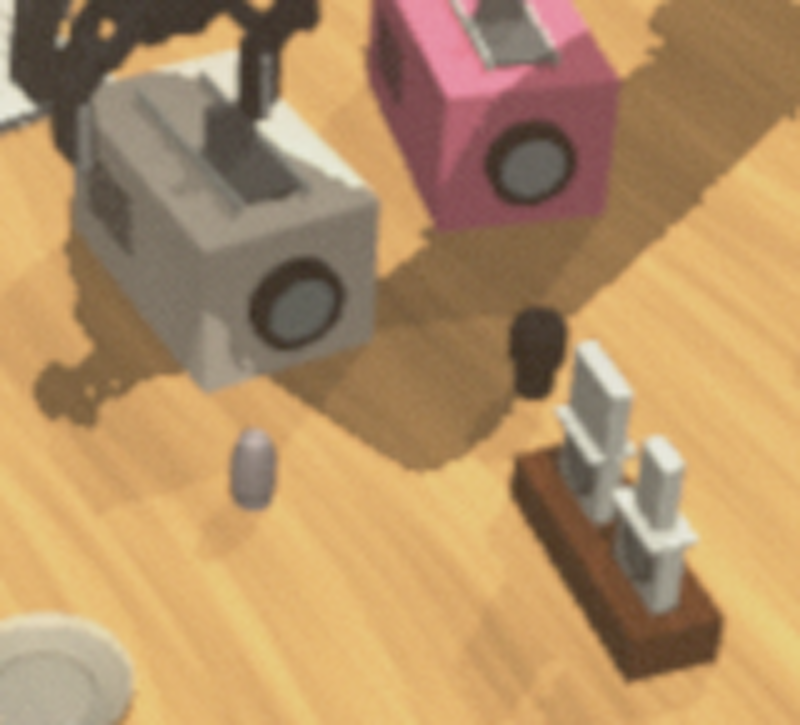

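View pics/si_c.png

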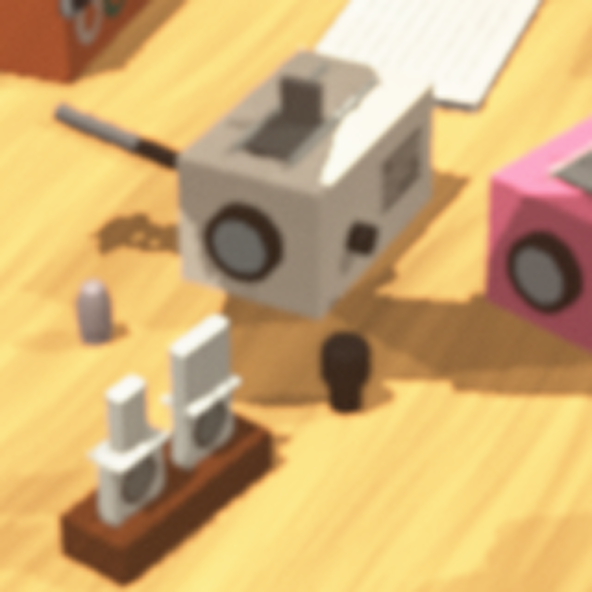

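Call:
drive_tool(
  steps=[
    [-1,-0.04,-0.05,0,0],
    [-1,-0.04,-0.05,0,0],
    [-1,-0.03,-0.05,0,0],
    [-1,0,0,0,0],
    [-1,0,0,0,0],
  ],
)

```text
time_s: 0.78
position: [561.7, -151.6, 228.3]
tcp_rot: [1.672, 1.566, -3.04]
wrist_force: [1.4, 0.3, 0.4]
gripper_width: 85.3
```

Run:
```python
from h import *
s=monitor.read_state();print(s['position'],s['tcp_rot'],s['time_s'])
i=eyes.camera_info("wrist"); im=eyes.capture("wrist"); cv2.imwrite("pics/wrist1.png",im)
import pickle; pickle.dump(i,open('w1.pkl','wb'));print(i)
```

```text
[ 561.68164391 -151.61701201  228.27448639] [ 1.67169983  1.56646466 -3.03967517] 0.775
{'K': array([[339.90272789,   0.        , 319.10673492],
       [  0.        , 339.90272789, 240.59079943],
       [  0.        ,   0.        ,   1.        ]]), 'position': array([ 563.41177722, -234.50521229,  371.00291263]), 'attitude': array([-0.32683139, -0.00433866, -3.14024688])}
```

View pics/wrist1.png

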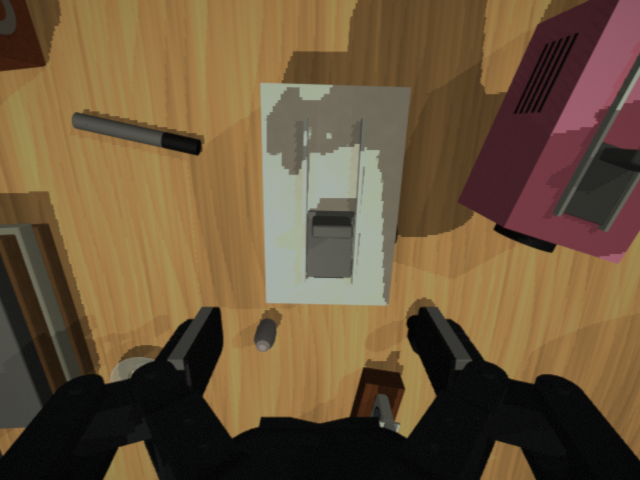

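Run:
```python
from h import *
import pickle
i=pickle.load(open('w1.pkl','rb')); im=cv2.imread('pics/wrist1.png')
crop(im,250,70,420,320,2.4,'pics/w1c.png'); crop(im,290,190,370,290,6,'pics/w1d.png')
for uv in [(261,83),(411,87),(387,305),(266,303)]: print(onz(i,uv,100).round(1))
```

```text
[ 604.5 -263.6  100. ]
[ 495.1 -261.2  100. ]
[500.9 -81.4 100. ]
[609.7 -83.5 100. ]
```

View pics/w1d.png

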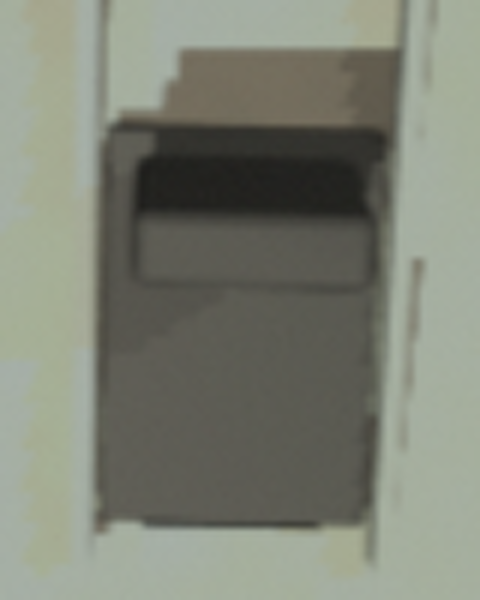

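View pics/w1c.png

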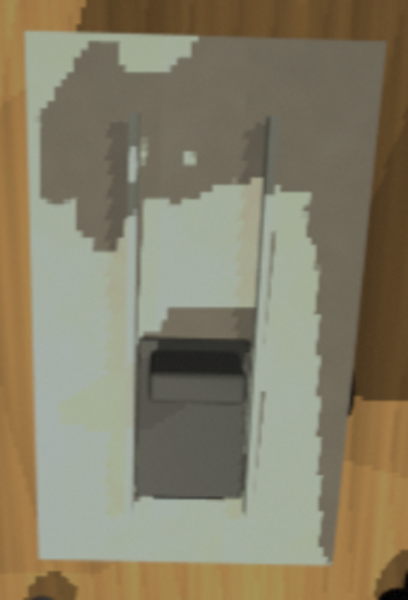

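Run:
```python
from h import *
import pickle
i=pickle.load(open('w1.pkl','rb'))
for uv in [(312.8,225.5),(352.3,225.7),(352,237.6),(313,237.3)]: print(onz(i,uv,134.5).round(1))
print('plate');
for uv in [(308,276.5),(350.5,277),(308,211),(354,211.5)]: print(onz(i,uv,104.5).round(1))
print('tcp px',proj(i,[561.7,-151.6,228]))
# cross-check fin from scene/side
for n,o,k,uv in [('side',(240,200),3.7,[(281,76),(322,87)]),]:
    ii=eyes.camera_info(n)
    for a in uv: print(n,onz(ii,(o[0]+a[0]/k,o[1]+a[1]/k),134.5).round(1))
```

```text
[ 566.9 -165.9  134.5]
[ 538.3 -165.7  134.5]
[ 538.2 -156.6  134.5]
[ 566.8 -156.9  134.5]
plate
[ 571.6 -111.6  104.5]
[ 535.1 -111.1  104.5]
[ 571.1 -169.3  104.5]
[ 534.1 -168.9  104.5]
tcp px [321.16171051 308.98172288]
side [ 565.7 -160.5  134.5]
side [ 533.2 -158.7  134.5]
```

Call:
drive_tool(
  steps=[
    [1,-0.009,0.02,0,0],
    [1,0,0,-0.025,0],
    [1,0,0,-0.025,0],
    [1,0,0,-0.02,0],
    [1,0,0,0,0],
    [1,0,0,0,0],
  ],
)

```text
time_s: 1.58
position: [556.9, -125.0, 156.1]
tcp_rot: [1.746, 1.566, -2.957]
wrist_force: [0.4, -0.0, 0.4]
gripper_width: 0.5
```

Run:
```python
from h import *
s=monitor.read_state();print(s['position'],s['wrist_force'])
im=eyes.capture("wrist"); cv2.imwrite("pics/wrist2.png",im)
im=eyes.capture("scene"); crop(im,260,180,400,320,4,"pics/sc2.png")
```

```text
[ 556.85381142 -125.0311592   156.14214807] [ 0.41648995 -0.03955679  0.41381494]
```

View pics/wrist2.png

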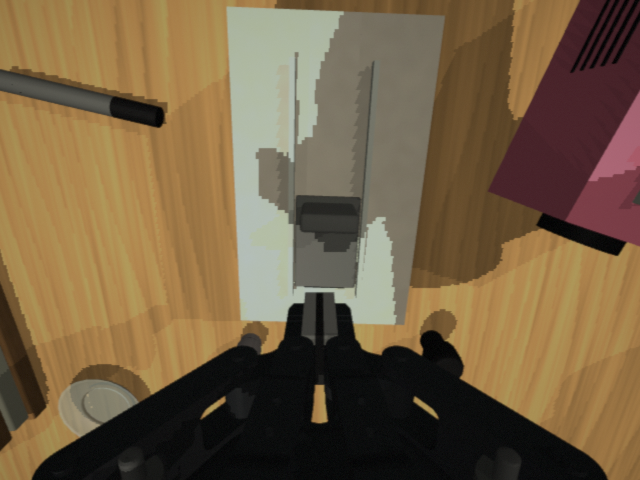

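View pics/sc2.png

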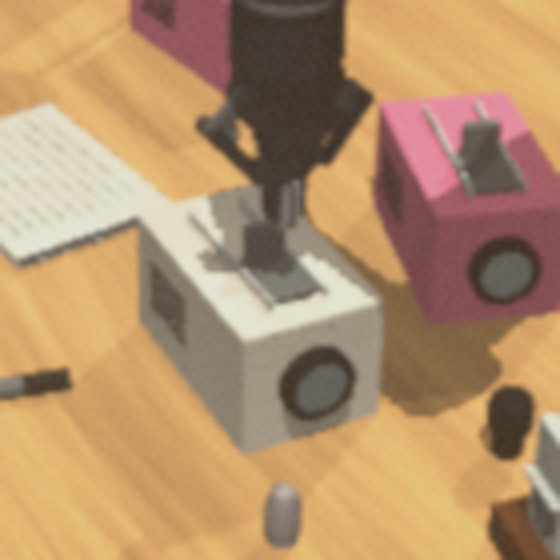

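Call:
drive_tool(
  steps=[
    [1,-0.004,0,-0.022,0],
    [1,0,0,-0.018,0],
    [1,0,0,0,0],
    [1,0,-0.018,0,0],
    [1,0,0,0,0],
  ],
)

```text
time_s: 2.3
position: [556.0, -144.0, 120.7]
tcp_rot: [-1.739, 1.566, -0.158]
wrist_force: [-0.1, 0.4, -0.1]
gripper_width: -0.2
```

Call:
drive_tool(
  steps=[
    [1,-0.002,-0.008,-0.003,0],
    [1,0,-0.012,0,0],
    [1,0,-0.012,0,0],
    [1,0,-0.012,0,0],
    [1,0,0,0,0],
  ],
)

```text
time_s: 2.92
position: [553.8, -191.5, 118.5]
tcp_rot: [-1.605, 1.565, -0.026]
wrist_force: [0.3, -0.3, 0.0]
gripper_width: 0.2
```

Run:
```python
from h import *
s=monitor.read_state();print(s['position'],s['wrist_force'])
im=eyes.capture("wrist"); cv2.imwrite("pics/wrist3.png",im)
```

```text
[ 553.79911995 -191.54086708  118.50276791] [ 0.28088558 -0.26872798  0.02447543]
```

View pics/wrist3.png

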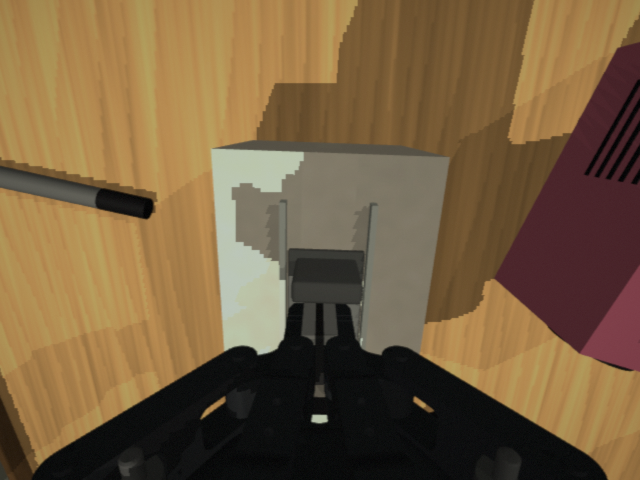

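Call:
drive_tool(
  steps=[
    [1,0,-0.008,0,0],
    [1,0,-0.005,0,0],
    [1,0,-0.002,0,0],
    [1,0,0,0,0],
  ],
)

```text
time_s: 3.48
position: [553.7, -206.7, 118.5]
tcp_rot: [-1.571, 1.566, 0.01]
wrist_force: [-0.5, 0.5, -0.0]
gripper_width: -0.2
```

Call:
drive_tool(
  steps=[
    [1,0,-0.003,0,0],
    [1,0,-0.002,0,0],
  ],
)

```text
time_s: 3.72
position: [553.7, -209.0, 118.3]
tcp_rot: [-0.931, 1.564, 0.649]
wrist_force: [-1.9, 17.3, 7.4]
gripper_width: 0.1
```

Call:
drive_tool(
  steps=[
    [1,0,-0.003,0,0],
  ],
)

```text
time_s: 3.85
position: [553.7, -209.1, 118.4]
tcp_rot: [-0.627, 1.561, 0.953]
wrist_force: [-3.3, 21.1, 8.3]
gripper_width: 0.1
```

Call:
drive_tool(
  steps=[
    [1,0,-0.003,0,0],
  ],
)

```text
time_s: 3.98
position: [553.6, -209.0, 118.4]
tcp_rot: [-0.465, 1.558, 1.115]
wrist_force: [-3.2, 19.1, 7.6]
gripper_width: -0.3
```

Call:
drive_tool(
  steps=[
    [1,0,0.012,0,0],
    [1,0,0,0.04,0],
    [1,0,0,0.05,0],
    [0,0,0,0.04,0],
    [0,0,0,0,0],
    [0,0,0,0,0],
  ],
)

```text
time_s: 4.72
position: [553.6, -195.7, 251.8]
tcp_rot: [-0.567, 1.56, 1.016]
wrist_force: [0.6, -0.7, 0.2]
gripper_width: 42.9
```

Run:
```python
from h import *
import pickle
s=monitor.read_state();print(s['position'],s['tcp_rot'],s['wrist_force'])
i=eyes.camera_info("wrist"); im=eyes.capture("wrist"); cv2.imwrite("pics/wrist4.png",im);pickle.dump(i,open('w4.pkl','wb'));print(i['position'],i['attitude'])
```

```text
[ 553.59377904 -195.72747485  251.80937424] [-0.56652568  1.55961455  1.01563286] [ 0.60888089 -0.69013774  0.22711975]
[ 554.73028773 -280.01289928  393.70732315] [-0.33669128  0.0059755  -3.12988325]
```

View pics/wrist4.png

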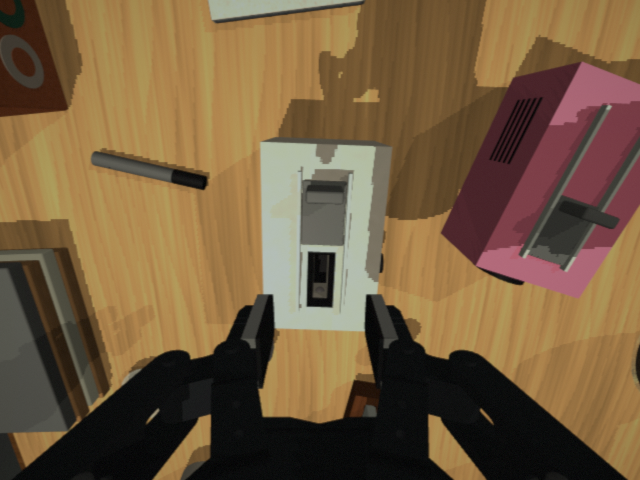

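Run:
```python
from h import *
import pickle
i=pickle.load(open('w4.pkl','rb')); im=cv2.imread('pics/wrist4.png')
crop(im,290,160,365,340,3.3,'pics/w4a.png'); crop(im,295,235,355,320,7,'pics/w4c.png')
for uv in [(262,140),(389.5,146),(375,331),(263,328)]: print(onz(i,uv,100).round(1))
```

```text
[ 603.7 -265.   100. ]
[ 497.6 -261.5  100. ]
[497.8 -81.4 100. ]
[610.7 -83.1 100. ]
```

View pics/w4c.png

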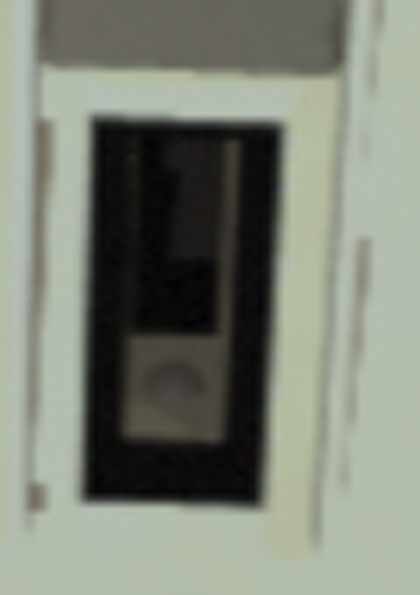

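View pics/w4a.png

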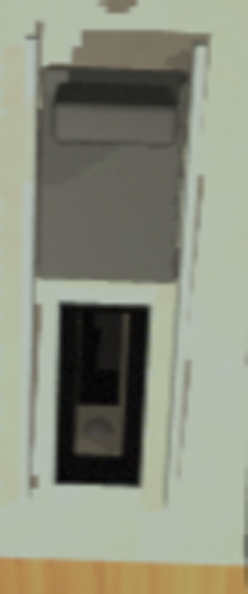

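Run:
```python
from h import *
import pickle
i=pickle.load(open('w4.pkl','rb'))
P=np.array([onz(i,(295+a/7,235+b/7),100) for a,b in [(93,117),(283,122),(262,507),(83,500)]])
print(P.round(1),P.mean(0))
print('inner'); Q=np.array([onz(i,(295+a/7,235+b/7),92) for a,b in [(133,140),(242,140),(224,442),(121,440)]])
print(Q.round(1),Q.mean(0))
print('fin');F=np.array([onz(i,(290+a/3.3,160+b/3.3),134.5) for a,b in [(54,104),(176,106),(175,143),(54,141)]]);print(F.mean(0).round(1))
print('plate +y edge',onz(i,(322,160+282/3.3),104.5))
i=pickle.load(open('w1.pkl','rb'))
```

```text
[[ 565.2 -166.1  100. ]
 [ 540.  -165.8  100. ]
 [ 541.4 -107.8  100. ]
 [ 566.5 -108.5  100. ]] [ 553.27127889 -137.05274908  100.        ]
inner
[[ 560.  -159.8   92. ]
 [ 545.1 -160.    92. ]
 [ 546.7 -113.6   92. ]
 [ 561.4 -113.7   92. ]] [ 553.30930788 -136.73378277   92.        ]
fin
[ 551.2 -224.7  134.5]
plate +y edge [ 552.59735002 -174.13783798  104.5       ]
```

```bash
cat >> h.py <<'E'
def jaw(s):
    R=Ro.from_euler('xyz',s['tcp_rot']).as_matrix(); return R
E
python3 - <<'E'
from h import *
sc=eyes.camera_info('scene'); si=eyes.camera_info('side')
# narrow neck top centre
a=ray(sc,(280+660/5,215+445/5)); b=ray(si,(240+127/3.7,200+385/3.7))
print('narrow top',tri([a,b]))
a=ray(sc,(280+600/5,215+362/5)); b=ray(si,(240+200/3.7,200+333/3.7))
print('wide top',tri([a,b]))
print(jaw(monitor.read_state()).round(4))
for uv in [(280+632/5,215+640/5),(280+720/5,215+618/5),(280+514/5,215+460/5)]: print(onz(sc,uv,30))
for uv in [(240+62/3.7,200+515/3.7),(240+270/3.7,200+430/3.7),(240+125/3.7,200+550/3.7)]: print(onz(si,uv,30))
E
```

```text
narrow top [496.57115963 169.2630739  111.85035951]
wide top [484.42339033 104.51121953 111.14001312]
[[ 0.0061 -0.9999 -0.0115]
 [ 0.0092 -0.0115  0.9999]
 [-0.9999 -0.0062  0.0091]]
[528.58920257 204.6615739   30.        ]
[481.76596032 212.83455928  30.        ]
[505.81176319  71.35446072  30.        ]
[525.523269  202.9499564  30.       ]
[453.30726401  77.4975274   30.        ]
[476.61595007 213.66231657  30.        ]
```

Call:
drive_tool(
  steps=[
    [-1,0,0.05,0,0],
    [-1,-0.01,0.05,0,0],
    [-1,-0.01,0.05,0,0],
    [-1,-0.01,0.05,0,-0.06],
    [-1,-0.01,0.05,0,-0.06],
    [-1,-0.01,0.05,0,-0.07],
    [-1,-0.01,0.03,0,0],
    [-1,0,0,0,0],
    [-1,0,0,0,0],
  ],
)

```text
time_s: 5.9
position: [487.1, 141.5, 240.6]
tcp_rot: [1.545, 1.563, 2.929]
wrist_force: [1.2, -0.2, 0.3]
gripper_width: 85.6
```

Run:
```python
from h import *
import pickle
s=monitor.read_state();print(s['position'],s['wrist_force']);print(jaw(s).round(4))
i=eyes.camera_info("wrist"); im=eyes.capture("wrist"); cv2.imwrite("pics/wrist5.png",im);pickle.dump(i,open('w5.pkl','wb'));print(i['position'],i['attitude'])
print([proj(i,p).round() for p in [(496.6,169.3,112),(484.4,104.5,112)]])
```

```text
[487.07168698 141.46318115 240.64956436] [ 1.21386673 -0.19702823  0.34140532]
[[-8.000e-03 -9.825e-01  1.860e-01]
 [ 1.700e-03  1.860e-01  9.825e-01]
 [-1.000e+00  8.200e-03  2.000e-04]]
[473.88189965  59.7241743  383.30904858] [-0.32747965 -0.00831676  2.95484743]
[array([314., 262.]), array([314., 186.])]
```

View pics/wrist5.png

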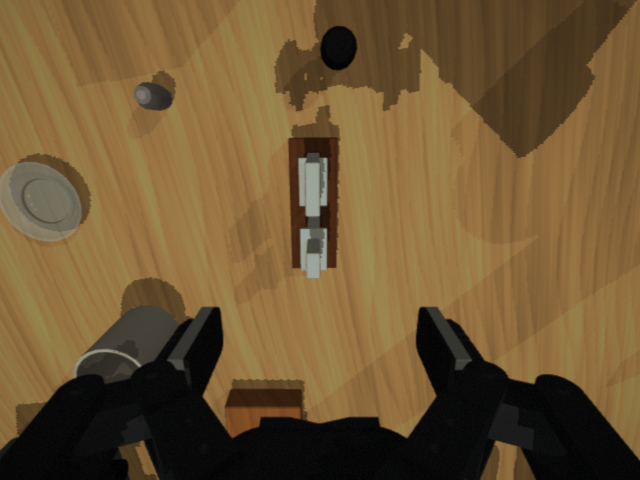

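Run:
```python
from h import *
import pickle
i=pickle.load(open('w5.pkl','rb')); im=cv2.imread('pics/wrist5.png')
crop(im,280,130,350,290,5,'pics/w5c.png')
for uv in [(122,368),]: print('mug rim',onz(i,uv,90))
for uv in [(160,310),(165,350)]: print(onz(i,uv,90),onz(i,uv,0))
```

```text
mug rim [716.92443412 256.80820846  90.        ]
[655.61261317 199.08547634  90.        ] [711.37551683 241.84759787   0.        ]
[666.02532265 244.17102762  90.        ] [ 7.24983299e+02  3.00767361e+02 -5.68434189e-14]
```

View pics/w5c.png

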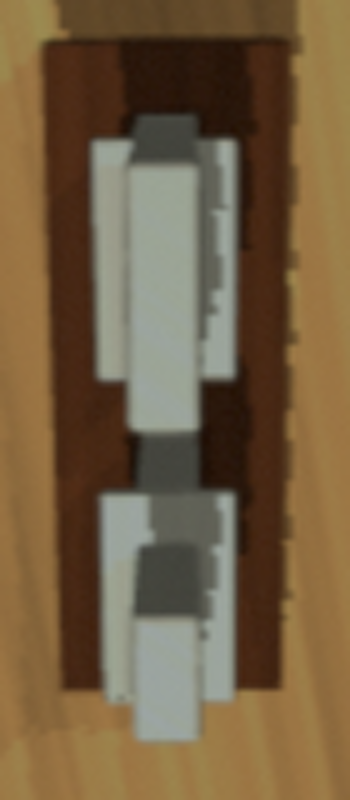

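Run:
```python
from h import *
import pickle
i=pickle.load(open('w5.pkl','rb'))
f=lambda L,z: np.array([onz(i,(280+a/5,130+b/5),z) for a,b in L])
for L,z in [([(135,616),(200,616),(200,741),(134,741)],112),([(129,164),(198,164),(199,433),(128,433)],112),([(93,139),(239,139),(236,380),(97,380)],72),([(45,40),(293,40),(282,688),(62,688)],30)]:
    P=f(L,z);print(P.round(1).tolist(),P.mean(0).round(1), np.linalg.norm(P[0]-P[1]).round(1),np.linalg.norm(P[1]-P[2]).round(1),'yaw',-np.arctan2(*(P[3]+P[2]-P[0]-P[1])[:2]).round(3))
```

```text
[[501.0, 159.9, 112.0], [490.1, 162.0, 112.0], [494.5, 185.0, 112.0], [505.8, 182.9, 112.0]] [497.9 172.5 112. ] 11.1 23.4 yaw -0.196
[[487.1, 85.6, 112.0], [476.5, 87.6, 112.0], [484.3, 130.3, 112.0], [495.8, 128.1, 112.0]] [485.9 107.9 112. ] 10.8 43.4 yaw -0.193
[[494.5, 84.0, 72.0], [468.8, 88.8, 72.0], [477.2, 132.0, 72.0], [502.7, 127.1, 72.0]] [485.8 108.   72. ] 26.1 44.0 yaw -0.19
[[502.7, 66.6, 30.0], [454.2, 75.8, 30.0], [480.1, 213.5, 30.0], [528.8, 204.1, 30.0]] [491.4 140.   30. ] 49.4 140.1 yaw -0.187
```

Call:
drive_tool(
  steps=[
    [-1,0.0106,0.031,0,0],
    [-1,0,0,-0.04,0],
    [-0.4,0,0,-0.04,0],
    [-0.4,0,0,-0.03,0],
    [-0.4,0,0,0,0],
    [-0.4,0,0,0,0],
  ],
)

```text
time_s: 6.7
position: [502.4, 172.9, 128.4]
tcp_rot: [1.409, 1.565, 2.786]
wrist_force: [-1.1, 0.3, 0.5]
gripper_width: 59.7
```

Run:
```python
from h import *
s=monitor.read_state();print(s['position'],s['wrist_force'],s['gripper_width']);print(jaw(s).round(4))
```

```text
[502.36843486 172.87831837 128.35874738] [-1.08740916  0.32926784  0.5158395 ] 59.69697531917869
[[-0.0055 -0.9813  0.1923]
 [ 0.0021  0.1923  0.9813]
 [-1.      0.0058  0.001 ]]
```

Call:
drive_tool(
  steps=[
    [-0.4,-0.0045,0,0,0],
    [-0.4,0,0,-0.025,0],
    [-0.4,0,0,-0.015,0],
    [-0.4,0,0,0,0],
    [-0.4,0,0,0,0],
  ],
)

```text
time_s: 7.32
position: [500.4, 174.8, 93.0]
tcp_rot: [-0.103, 1.563, 1.274]
wrist_force: [-0.2, -1.4, -0.3]
gripper_width: 59.5
```

Call:
drive_tool(
  steps=[
    [-0.4,-0.003,-0.003,-0.01,0],
    [-0.4,-0.001,-0.001,-0.004,0],
    [-0.4,0,0,0,0],
    [-0.4,0,0,0,0],
  ],
)

```text
time_s: 7.82
position: [496.6, 170.9, 79.2]
tcp_rot: [-0.225, 1.562, 1.153]
wrist_force: [0.4, -0.1, 0.1]
gripper_width: 59.7
```

Run:
```python
from h import *
s=monitor.read_state();print(s['position'],s['wrist_force'],s['gripper_width']);print(jaw(s).round(4))
im=eyes.capture("wrist"); cv2.imwrite("pics/wrist6.png",im)
im=eyes.capture("side"); crop(im,220,220,360,380,3.7,"pics/si6.png")
```

```text
[496.64069645 170.85546591  79.20941502] [ 0.43232918 -0.1252579   0.08842025] 59.65787016651902
[[ 0.0037 -0.9814  0.192 ]
 [ 0.0082  0.192   0.9814]
 [-1.     -0.002   0.0088]]
```

View pics/wrist6.png

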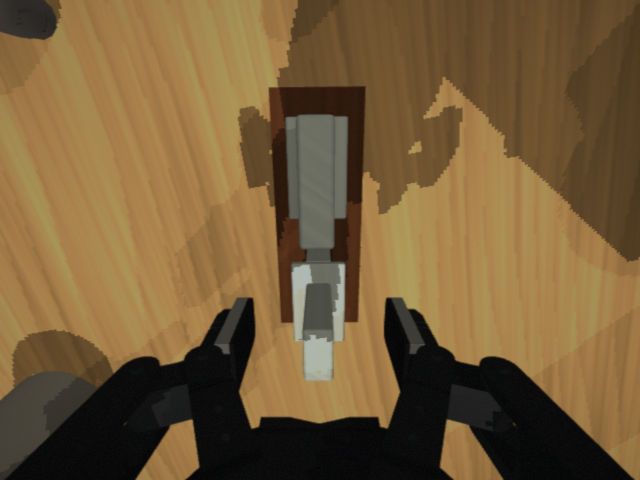

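View pics/si6.png

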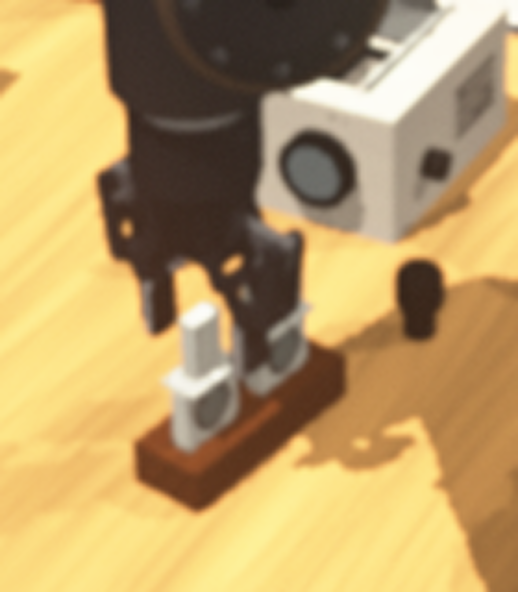

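Call:
drive_tool(
  steps=[
    [-0.4,0.001,0.0015,-0.001,0],
    [1,0,0,0,0],
    [1,0,0,0,0],
    [1,0,0,0,0],
    [1,0,0,0,0],
    [1,0,0,0,0],
  ],
)

```text
time_s: 8.68
position: [498.1, 172.8, 78.5]
tcp_rot: [-0.264, 1.561, 1.114]
wrist_force: [-0.4, -0.5, -0.4]
gripper_width: 11.3
```

Run:
```python
from h import *
s=monitor.read_state();print(s['position'],s['wrist_force'],s['torque'],s['gripper_width']);print(jaw(s).round(4))
```

```text
[498.05003039 172.80292985  78.49937753] [-0.41561391 -0.48432419 -0.44377676] [0.00195014 0.00302227 0.06292861] 11.331598904098644
[[ 0.0043 -0.9814  0.1919]
 [ 0.0087  0.1919  0.9814]
 [-1.     -0.0025  0.0094]]
```

Call:
drive_tool(
  steps=[
    [1,0,0,0.015,0],
    [1,0,0,0.025,0],
    [1,0,0,0.035,0],
    [1,0,0,0.04,0],
    [1,0,0,0.03,0],
    [1,0,0,0,0],
    [1,0,0,0,0],
  ],
)

```text
time_s: 9.55
position: [496.8, 171.6, 233.0]
tcp_rot: [-0.332, 1.56, 1.045]
wrist_force: [0.2, 0.1, -1.8]
gripper_width: 11.5
```

Run:
```python
from h import *
s=monitor.read_state();print(s['position'],s['wrist_force'],s['torque'],s['gripper_width']);print(jaw(s).round(4))
im=eyes.capture("side"); cv2.imwrite("pics/si7.png",im)
im=eyes.capture("scene"); crop(im,220,120,460,360,2.5,"pics/sc7.png")
```

```text
[496.76148949 171.55021624 232.9861729 ] [ 0.24756967  0.13703106 -1.81207639] [-0.00663836  0.04055294  0.01273599] 11.470013315101246
[[ 0.0054 -0.9814  0.1919]
 [ 0.0093  0.192   0.9814]
 [-0.9999 -0.0035  0.0102]]
```

View pics/si7.png

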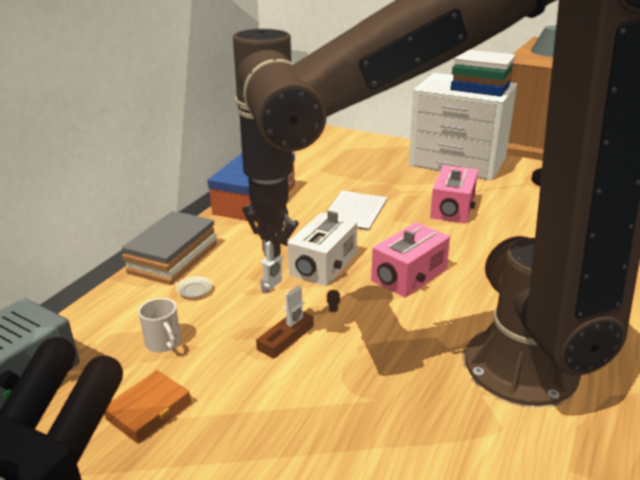

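View pics/sc7.png

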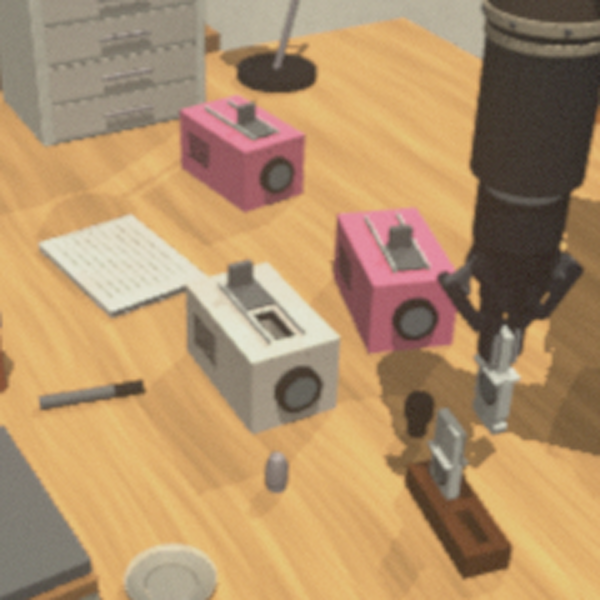

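Call:
drive_tool(
  steps=[
    [1,0.005,-0.03,0,0],
    [1,0.009,-0.05,0,0.04],
    [1,0.009,-0.05,0,0.04],
    [1,0.009,-0.05,0,0.04],
    [1,0.009,-0.05,0,0.04],
    [1,0.009,-0.045,0,0],
    [1,0.006,-0.02,0,0],
    [1,0,0,0,0],
    [1,0,0,0,0],
  ],
)

```text
time_s: 10.78
position: [549.3, -132.8, 223.1]
tcp_rot: [1.211, 1.557, 2.755]
wrist_force: [-0.1, 0.2, -1.2]
gripper_width: 10.9
```

Run:
```python
from h import *
s=monitor.read_state();print(s['position'],s['wrist_force'],s['torque'],s['gripper_width']);print(jaw(s).round(4))
```

```text
[ 549.30665359 -132.80875823  223.09373108] [-0.11837423  0.2231201  -1.16604316] [ 0.01518801 -0.05385552 -0.02309191] 10.937783489974448
[[-0.0127 -0.9996  0.0261]
 [ 0.0052  0.0261  0.9996]
 [-0.9999  0.0129  0.0048]]
```

Call:
drive_tool(
  steps=[
    [1,0.0045,-0.004,0,0],
    [1,0,0,-0.012,0],
    [1,0,0,0,0],
    [1,0,0,0,0],
  ],
)

```text
time_s: 11.28
position: [553.8, -134.7, 209.8]
tcp_rot: [1.212, 1.556, 2.76]
wrist_force: [-0.4, 0.9, -0.9]
gripper_width: 10.9
```

Run:
```python
from h import *
import pickle
s=monitor.read_state();print(s['position'],s['wrist_force'],s['gripper_width']);print(jaw(s).round(4))
i=eyes.camera_info("wrist"); im=eyes.capture("wrist"); cv2.imwrite("pics/wrist8.png",im);pickle.dump(i,open('w8.pkl','wb'))
im=eyes.capture("side"); cv2.imwrite("pics/si8f.png",im);crop(im,270,180,390,300,5,"pics/si8.png")
im=eyes.capture("scene"); cv2.imwrite("pics/sc8f.png",im);crop(im,280,180,400,300,5,"pics/sc8.png")
```

```text
[ 553.80027488 -134.66760591  209.81614317] [-0.42456085  0.9333274  -0.93972358] 10.900079801744889
[[-0.0135 -0.9996  0.0228]
 [ 0.0054  0.0228  0.9997]
 [-0.9999  0.0136  0.0051]]
```

View pics/wrist8.png

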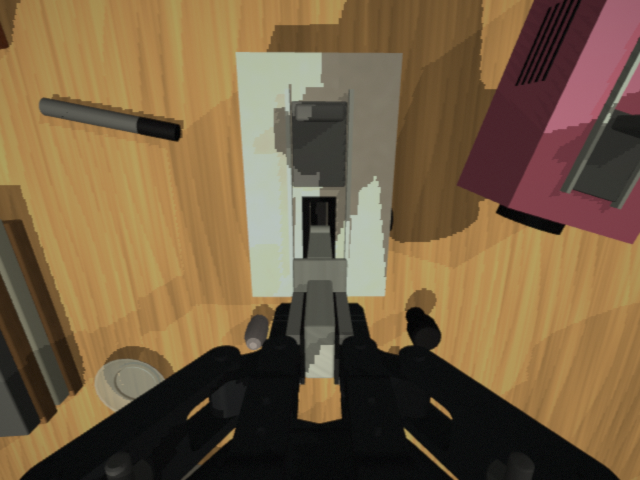

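View pics/si8.png

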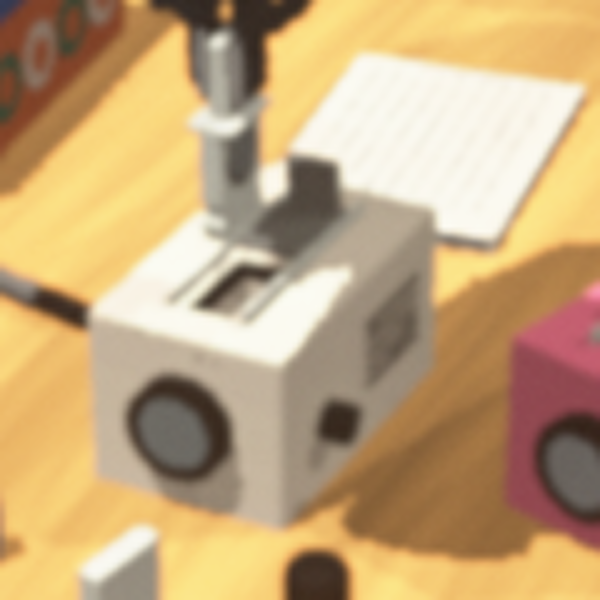

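View pics/sc8.png

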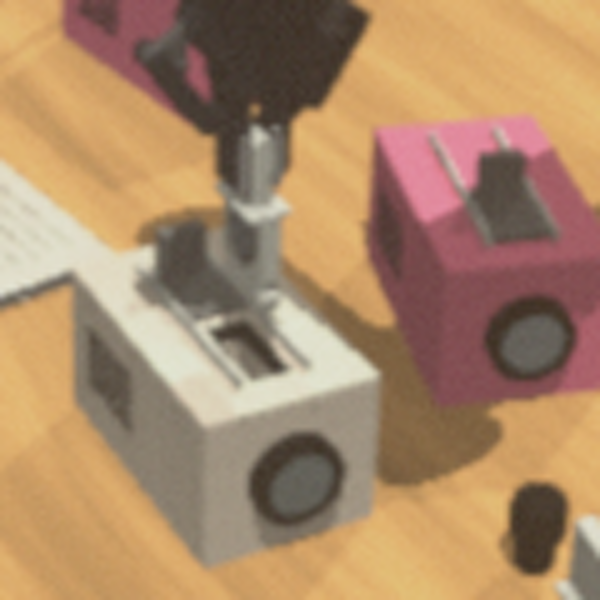

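Run:
```python
from h import *
im=cv2.imread('pics/wrist8.png');crop(im,280,180,360,390,4,'pics/w8c.png')
crop(cv2.imread('pics/sc8f.png'),320,200,350,250,12,'pics/sc8d.png')
```

```text
(no output)
```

View pics/w8c.png

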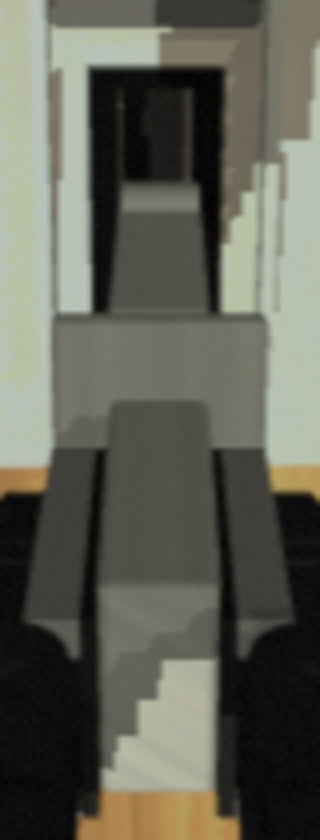

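Run:
```python
from h import *
import pickle
i=pickle.load(open('w8.pkl','rb'))
f=lambda a,b,z: onz(i,(280+a/4,180+b/4),z).round(1)
ft=139.3
print('taper edge',f(119,212,ft+6),f(200,212,ft+6))
print('collar -y',f(53,317,ft+64),f(267,317,ft+64))
print('neck top',f(102,584,ft+104),f(218,584,ft+104),f(218,790,ft+104),f(100,790,ft+104))
print('mouth -y edge',f(89,68,100),f(222,68,100))
print('inner -y',f(118,88,92),f(193,88,92))
```

```text
taper edge [ 559.5 -152.3  145.3] [ 546.6 -151.9  145.3]
collar -y [ 566.4 -158.   203.3] [ 541.1 -157.3  203.3]
neck top [ 560.  -147.5  243.3] [ 549.3 -147.2  243.3] [ 549.4 -123.7  243.3] [ 561.  -124.1  243.3]
mouth -y edge [ 565.2 -166.3  100. ] [ 540.3 -165.6  100. ]
inner -y [ 560.1 -160.5   92. ] [ 545.5 -160.2   92. ]
```

Run:
```python
from h import *
import pickle
i=pickle.load(open('w8.pkl','rb'))
for y,z in [(-157.6,145.3),(-156,139.3),(-157.6,151.3),(-154.6,151.3),(-154.6,160),(-157.6,160.3),(-157.6,199)]:
    u=proj(i,(553,y,z)); print(y,z,((u-[280,180])*4).round())
for n in ['side','scene']:
    j=eyes.camera_info(n)
    print(n,proj(j,(553,-113,139.3)),proj(j,(553,-113,203)),proj(j,(547,-113,203)),proj(j,(547,-113,139)),proj(j,(547,-157,139)))
```

```text
-157.6 145.3 [159. 179.]
-156 139.3 [159. 178.]
-157.6 151.3 [159. 190.]
-154.6 151.3 [160. 208.]
-154.6 160 [161. 226.]
-157.6 160.3 [160. 207.]
-157.6 199 [166. 304.]
side [311.80556851 228.13477776] [311.41811319 205.33946246] [313.60777415 205.83075558] [313.95174628 228.75550206] [321.86150077 221.11566881]
scene [333.91056846 242.46748034] [334.48791576 222.66649172] [336.43760273 222.13735818] [335.80452124 242.00565723] [328.14089516 234.33788114]
```

View pics/sc8d.png

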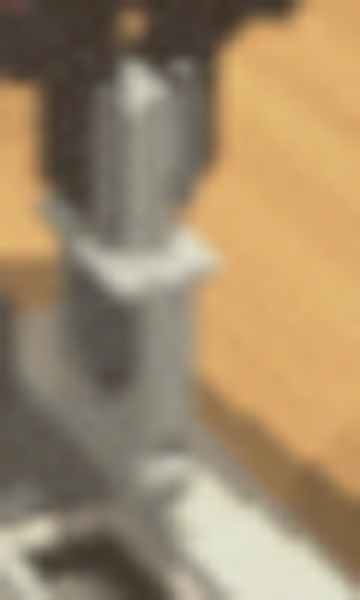

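Call:
drive_tool(
  steps=[
    [1,0,-0.0015,-0.01,0],
    [1,0,0,-0.01,0],
    [1,0,0,-0.006,0],
    [1,0,0,0,0],
    [1,0,0,0,0],
  ],
)

```text
time_s: 12.05
position: [553.5, -136.6, 181.8]
tcp_rot: [1.216, 1.556, 2.764]
wrist_force: [-0.2, -0.6, -0.5]
gripper_width: 11.3
```

Run:
```python
from h import *
import pickle
s=monitor.read_state();print(s['position'],s['wrist_force'],s['gripper_width']);print(jaw(s).round(4))
i=eyes.camera_info("wrist"); im=eyes.capture("wrist"); cv2.imwrite("pics/wrist9.png",im);pickle.dump(i,open('w9.pkl','wb'))
crop(im,270,150,370,390,2.5*1,'pics/w9c.png')
crop(im,290,160,350,260,6,'pics/w9d.png')
```

```text
[ 553.48316191 -136.59744314  181.82363583] [-0.18866385 -0.64771769 -0.46477333] 11.33519170871933
[[-0.0138 -0.9996  0.0235]
 [ 0.0055  0.0234  0.9997]
 [-0.9999  0.0139  0.0052]]
```

View pics/w9d.png

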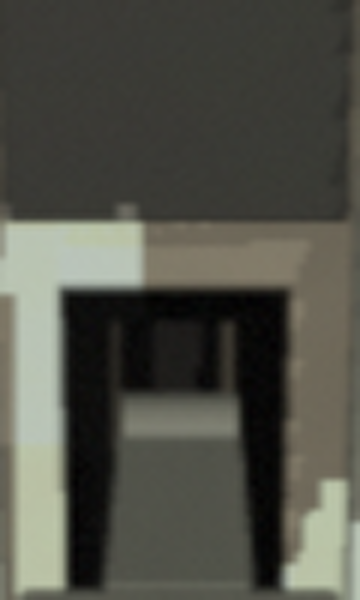

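Run:
```python
from h import *
import pickle
i=pickle.load(open('w9.pkl','rb'))
f=lambda a,b,z: onz(i,(290+a/6,160+b/6),z).round(1)
print(f(120,437,123.3),f(241,437,123.3)); print(f(123,395,117.3),f(239,395,117.3)); print('mouth',f(63,291,100),f(288,291,100)); print('inner',f(110,320,92),f(235,320,92))
```

```text
[ 558.9 -156.1  123.3] [ 546.4 -155.8  123.3]
[ 558.5 -158.9  117.3] [ 546.3 -158.5  117.3]
mouth [ 565.2 -166.1  100. ] [ 539.9 -165.4  100. ]
inner [ 560.3 -160.5   92. ] [ 545.6 -160.1   92. ]
```

Call:
drive_tool(
  steps=[
    [1,0,0,-0.006,0],
    [1,0,0,-0.005,0],
    [1,0,0,-0.004,0],
    [1,0,0,0,0],
  ],
)

```text
time_s: 12.6
position: [553.6, -136.5, 166.0]
tcp_rot: [1.19, 1.556, 2.737]
wrist_force: [-0.1, -0.4, -0.6]
gripper_width: 11.4
```

Call:
drive_tool(
  steps=[
    [1,0,0,-0.003,0],
    [1,0,0,-0.002,0],
    [1,0,0,0,0],
  ],
)

```text
time_s: 12.98
position: [553.7, -136.5, 160.8]
tcp_rot: [1.19, 1.557, 2.737]
wrist_force: [0.1, 0.7, -1.8]
gripper_width: 11.0
```

Call:
drive_tool(
  steps=[
    [1,0,0,-0.002,0],
    [1,0,0,-0.001,0],
  ],
)

```text
time_s: 13.22
position: [553.9, -136.5, 157.8]
tcp_rot: [1.177, 1.557, 2.724]
wrist_force: [-0.6, 0.1, -0.5]
gripper_width: 11.3
```

Call:
drive_tool(
  steps=[
    [1,0,0,-0.002,0],
    [1,0,0,-0.001,0],
  ],
)

```text
time_s: 13.48
position: [553.9, -136.5, 154.7]
tcp_rot: [1.174, 1.557, 2.721]
wrist_force: [-0.2, -0.7, -1.1]
gripper_width: 11.3
```

Call:
drive_tool(
  steps=[
    [1,0,0,-0.002,0],
    [1,0,0,-0.001,0],
  ],
)

```text
time_s: 13.72
position: [553.9, -136.5, 151.4]
tcp_rot: [1.176, 1.557, 2.723]
wrist_force: [0.7, -0.0, -0.5]
gripper_width: 11.0
```

Foot at about 81 mm, no contact yet; continuing gently.

Call:
drive_tool(
  steps=[
    [1,0,0,-0.0015,0],
    [1,0,0,-0.001,0],
  ],
)

```text
time_s: 13.98
position: [553.9, -136.5, 148.7]
tcp_rot: [1.176, 1.557, 2.723]
wrist_force: [-0.2, 0.2, -0.7]
gripper_width: 11.3
```

Call:
drive_tool(
  steps=[
    [1,0,0,-0.0015,0],
    [1,0,0,-0.001,0],
  ],
)

```text
time_s: 14.22
position: [554.0, -136.7, 146.3]
tcp_rot: [1.19, 1.557, 2.737]
wrist_force: [0.0, -0.7, 0.8]
gripper_width: 11.4
```

Call:
drive_tool(
  steps=[
    [1,0,0,-0.0015,0],
    [1,0,0,-0.001,0],
  ],
)

```text
time_s: 14.48
position: [554.4, -137.3, 144.5]
tcp_rot: [1.24, 1.559, 2.788]
wrist_force: [-0.2, -2.4, 3.3]
gripper_width: 11.2
```

Call:
drive_tool(
  steps=[
    [1,0,0,-0.0015,0],
  ],
)

```text
time_s: 14.6
position: [554.5, -137.6, 143.4]
tcp_rot: [1.267, 1.559, 2.815]
wrist_force: [-2.0, -3.0, 5.4]
gripper_width: 11.2
```

Call:
drive_tool(
  steps=[
    [1,0,0,-0.0015,0],
  ],
)

```text
time_s: 14.72
position: [554.5, -137.8, 142.2]
tcp_rot: [1.28, 1.559, 2.828]
wrist_force: [-1.2, -0.7, 5.7]
gripper_width: 11.4
```

Call:
drive_tool(
  steps=[
    [1,0,0,-0.0015,0],
  ],
)

```text
time_s: 14.85
position: [554.5, -137.8, 140.9]
tcp_rot: [1.275, 1.56, 2.823]
wrist_force: [-2.2, -2.3, 5.1]
gripper_width: 11.4
```

Call:
drive_tool(
  steps=[
    [1,0,0,-0.0015,0],
  ],
)

```text
time_s: 14.98
position: [554.4, -137.8, 139.3]
tcp_rot: [1.268, 1.56, 2.816]
wrist_force: [-1.8, -1.5, 3.5]
gripper_width: 11.5
```

Call:
drive_tool(
  steps=[
    [1,0,0,-0.0015,0],
  ],
)

```text
time_s: 15.1
position: [554.4, -137.7, 137.6]
tcp_rot: [1.267, 1.56, 2.815]
wrist_force: [-0.9, -1.4, 2.9]
gripper_width: 11.5
```

Call:
drive_tool(
  steps=[
    [1,0,0,-0.0015,0],
  ],
)

```text
time_s: 15.22
position: [554.4, -137.7, 135.8]
tcp_rot: [1.261, 1.559, 2.809]
wrist_force: [-0.8, -2.1, 1.3]
gripper_width: 11.2
```

Call:
drive_tool(
  steps=[
    [1,0,0,-0.001,0],
  ],
)

```text
time_s: 15.35
position: [554.2, -137.7, 134.3]
tcp_rot: [1.267, 1.559, 2.815]
wrist_force: [-0.3, -1.4, -0.2]
gripper_width: 11.1
```

Call:
drive_tool(
  steps=[
    [1,0,0,-0.001,0],
  ],
)

```text
time_s: 15.48
position: [554.1, -137.6, 132.8]
tcp_rot: [1.257, 1.558, 2.805]
wrist_force: [0.4, -0.5, -1.8]
gripper_width: 11.2
```

Call:
drive_tool(
  steps=[
    [1,0,0,-0.001,0],
  ],
)

```text
time_s: 15.6
position: [553.9, -137.2, 131.3]
tcp_rot: [1.23, 1.558, 2.778]
wrist_force: [-0.4, 0.1, -1.3]
gripper_width: 11.1
```

Call:
drive_tool(
  steps=[
    [1,0,0,-0.001,0],
  ],
)

```text
time_s: 15.72
position: [553.9, -137.0, 130.0]
tcp_rot: [1.21, 1.558, 2.757]
wrist_force: [0.0, -0.1, -0.0]
gripper_width: 11.0
```

Call:
drive_tool(
  steps=[
    [1,0,0,-0.001,0],
  ],
)

```text
time_s: 15.85
position: [554.1, -137.1, 129.8]
tcp_rot: [1.23, 1.558, 2.778]
wrist_force: [-4.0, 1.0, 14.0]
gripper_width: 11.4
```

Call:
drive_tool(
  steps=[
    [1,0,0,-0.001,0],
  ],
)

```text
time_s: 15.98
position: [554.1, -137.1, 129.9]
tcp_rot: [1.242, 1.558, 2.791]
wrist_force: [-3.8, 1.5, 9.4]
gripper_width: 10.9
```

Call:
drive_tool(
  steps=[
    [1,0,0,-0.001,0],
  ],
)

```text
time_s: 16.1
position: [554.1, -137.1, 129.9]
tcp_rot: [1.245, 1.559, 2.793]
wrist_force: [-3.0, 1.3, 8.0]
gripper_width: 11.3
```

Call:
drive_tool(
  steps=[
    [1,0,0,0,0],
    [1,0,0,0,0],
  ],
)

```text
time_s: 16.35
position: [554.2, -136.8, 130.1]
tcp_rot: [1.192, 1.559, 2.74]
wrist_force: [-0.1, 0.1, -1.3]
gripper_width: 11.3
```

Call:
drive_tool(
  steps=[
    [-0.3,0,0,0,0],
    [-0.3,0,0,0,0],
    [-0.3,0,0,0,0],
    [-0.3,0,0,0,0],
  ],
)

```text
time_s: 16.85
position: [554.4, -136.8, 129.8]
tcp_rot: [1.194, 1.559, 2.742]
wrist_force: [-0.3, -0.1, 0.4]
gripper_width: 55.8
```

Run:
```python
from h import *
import pickle
s=monitor.read_state();print(s['position'],s['wrist_force'],s['gripper_width'])
im=eyes.capture("wrist"); cv2.imwrite("pics/wrist10.png",im)
im=eyes.capture("side"); crop(im,270,180,390,300,5,"pics/si10.png")
```

```text
[ 554.38476371 -136.77722618  129.84873554] [-0.28594359 -0.14139993  0.42649159] 55.76057319263893
```

View pics/wrist10.png

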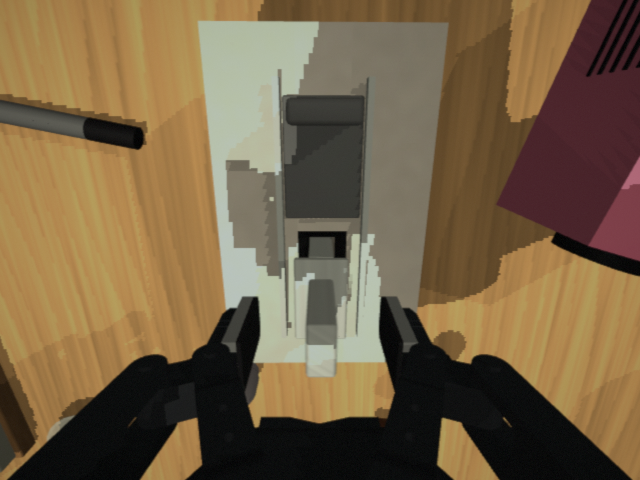

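View pics/si10.png

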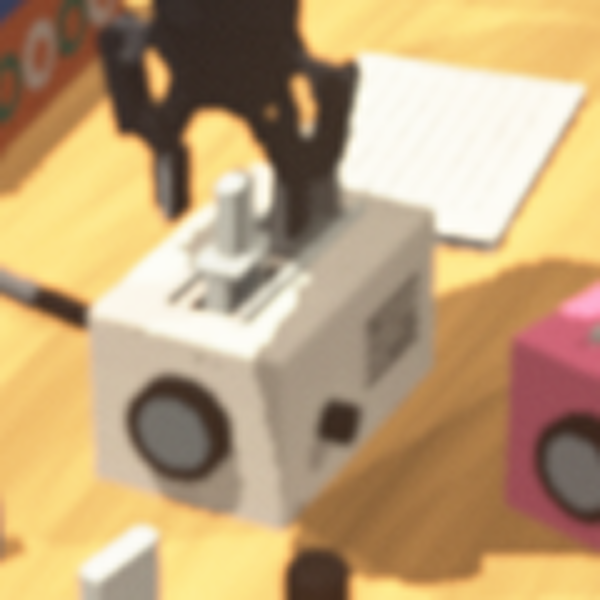

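Released and standing upright. Retreat straight up, then a last look.

Call:
drive_tool(
  steps=[
    [-0.3,0,0,0.015,0],
    [-0.3,0,0,0.025,0],
    [-0.3,0,0,0.035,0],
    [-0.3,0,0,0.035,0],
    [-0.3,0,0,0.03,0],
    [-0.3,0,0,0,0],
    [-0.3,0,0,0,0],
  ],
)

```text
time_s: 17.82
position: [553.9, -137.2, 280.7]
tcp_rot: [1.064, 1.563, 2.613]
wrist_force: [-0.3, -0.6, -1.0]
gripper_width: 55.5
```

Run:
```python
from h import *
import pickle
s=monitor.read_state();print(s['position'],s['wrist_force'],s['gripper_width'])
i=eyes.camera_info("wrist"); im=eyes.capture("wrist"); cv2.imwrite("pics/wrist11.png",im);pickle.dump(i,open('w11.pkl','wb'))
im=eyes.capture("side"); cv2.imwrite("pics/si11f.png",im);crop(im,240,180,400,340,3.7,"pics/si11.png")
im=eyes.capture("scene"); cv2.imwrite("pics/sc11f.png",im);crop(im,260,190,440,360,3.5,"pics/sc11.png")
```

```text
[ 553.90676463 -137.2433308   280.68139988] [-0.28291743 -0.64593951 -1.01014079] 55.48904365001753
```

View pics/wrist11.png

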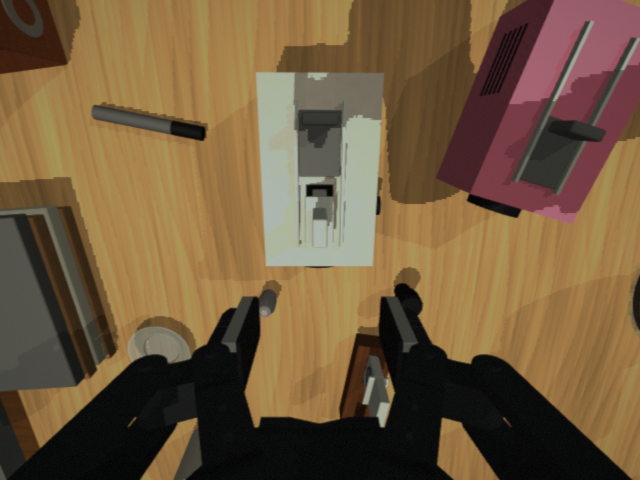

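View pics/sc11.png

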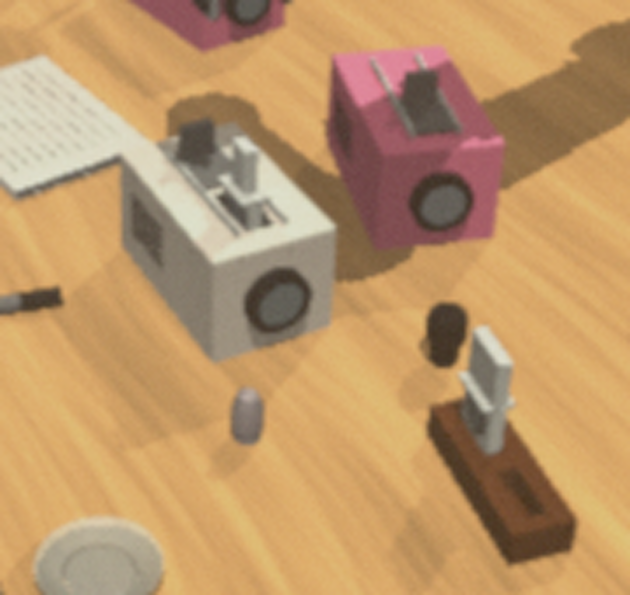

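View pics/si11.png

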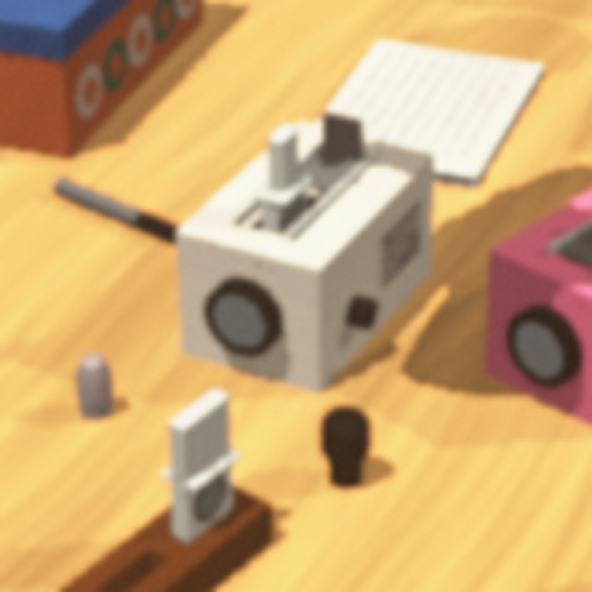

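Run:
```python
from h import *
sc=eyes.camera_info('scene'); si=eyes.camera_info('side')
print(tri([ray(sc,(260+245/3.5,190+143/3.5)),ray(si,(240+285/3.7,180+130/3.7))]))
r.close_job(); print(monitor.read_state()['time_s'])
```

```text
[ 551.62010407 -138.98670095  162.97582714]
the job is handed in; nothing more can be done
the job is handed in; nothing more can be done
```

The shutter is fully open, the narrow-neck holder is in the slot and clicked home, and the gripper has let go. I handed the job in at about 18 s of the 64 s allowed.

**Shutter:** I pushed it by its fin with closed fingers until it met its stop at about 20 N. Pictures put its travel at about 63 mm. That is past the 58 mm that counts as open, though 3 mm short of the nominal 66 mm. In the first view the plate already sat about 3 mm open of the covered position.

**Holder:** I took it from the stand by its neck and pushed it down in small steps.

| Stage | Reading |
|---|---|
| Ball | about 5.7 N at the peak |
| Drag after it | 1.3 to 5 N |
| Click | force dropped to nothing over the next few millimetres |
| Rigid seat | 14 N at first, then 8 N, with no further movement |

- The seat was about 40.6 mm below the mouth.
- These readings are from the end of each 1/8 s step, so peaks in between were not seen.

**Last checks:** After I let go and backed straight up, the holder's top measured 163.0 mm high, against 163.4 mm expected for fully home. In the last pictures the shutter is still open and the other holder is still in its stand. The objective, eyepiece, dish, marker and pink units look undisturbed. I did not look closely at the mug at the end, but the arm never came near it.

**One disagreement:** the tool had picked up a tilt of about 0.015 rad. It was within the slot's clearance and caused only small side forces, up to about 4 N.

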